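# Reload the wire pay-off stand with a copper spool

### The job

The pay-off stand has run out of wire: take the empty spool off its spindle and put it in the blue empties bin, then fit the copper-wound spool from the tray fully down on the spindle, and then put the aluminium hold-down cap on the spindle, fully home on top of the spool. Lower the new spool and the cap gently rather than dropping them, do not knock the wire guide that overhangs the spindle, and leave the other spools, the meter, the transformer and the glass valve standing where they are.

Things in the scene. Friction and masses are not known exactly. Their poses are not given: they have to be found in the camera images.
- seat (a point): centre of the black seat (54 mm wide) of the fixed pay-off stand, on the spindle axis, 22 mm above the bench; a spool rests on it. z up, x points from spindle to guide post. The upright 13 mm steel spindle has a coned tip 86 mm above this point (20 mm above a seated spool). The grey base plate, 14 mm high, reaches 53 mm to -x, 125 mm to +x, 60 mm to either side.
- eye (a point): centre of the white ceramic eye (24 mm wide, 12 mm high) of the wire guide, straight above the spindle, 318 mm above the bench. A hand held upright over the spindle would strike it: the hand must lean away from the post, about 30 to 40 degrees, while the spool stays upright
- guide: the whole fixed wire guide; origin on the spindle axis at bench level, x towards the post, z up. A 16 mm upright post stands at x = 95 mm, with a 30 x 24 x 26 mm clamp on top reaching 331 mm; a 9 mm bar runs level from the clamp to the eye at x = 0. A wire tensioner 35 mm wide and 40 mm high sits on the post's far side, 230 mm up, out to x = 144 mm
- empty_spool_center (a point): the empty spool, all black, standing on the stand's spindle: spool 66 mm tall: two round 60 mm flanges, each 8 mm thick (edges good to grip), bare 25 mm core between, 17 mm bore right through along its z axis; this point is its centre, half-way up on the axis, 33 mm above its underside; z up; 0.06 kg
- copper_spool_center (a point): the new spool, black flanges and copper-coloured winding, standing loose in the tray: spool 66 mm tall: two round 60 mm flanges, each 8 mm thick (edges good to grip), winding 52 mm across between, 17 mm bore right through along its z axis; this point is its centre, half-way up on the axis, 33 mm above its underside; z up; about 0.45 kg
- green_spool_center (a point): bystander in the tray, white flanges and green winding: spool 66 mm tall: two round 60 mm flanges, each 8 mm thick (edges good to grip), winding 52 mm across between, 17 mm bore right through along its z axis; this point is its centre, half-way up on the axis, 33 mm above its underside; z up; about 0.45 kg
- tinned_spool_center (a point): bystander in the tray, blue flanges and silvery winding: spool 66 mm tall: two round 60 mm flanges, each 8 mm thick (edges good to grip), winding 52 mm across between, 17 mm bore right through along its z axis; this point is its centre, half-way up on the axis, 33 mm above its underside; z up; about 0.45 kg
- tray: fixed grey spool tray, 276 mm along its x, 96 mm along its y, walls 22 mm high, floor 5 mm above the bench; origin under its centre. The three spools stand upright in a row along its x, about 86 mm apart, so there are only about 26 mm between neighbours but free space to either side (y)
- bin: fixed blue open empties bin, 200 mm along its x, 170 mm along its y, 55 mm high, walls and floor 5 mm thick; origin under its centre, z up. Tray and bin stand on either side of the stand, sides vary
- cap_center (a point): the loose aluminium hold-down cap, 64 mm tall, standing upright on the bench: foot disc 54 mm across and 10 mm thick, then a round 28 mm grip up to the top, with a thin red band; a 17 mm blind bore runs 30 mm up from its underside and goes over the spindle; this point is on its axis, half-way up, 32 mm above its underside; z up; about 0.12 kg
- meter: bystander: teal and black handheld multimeter lying on its back, 82 x 165 mm and 43 mm high; origin under its centre
- transformer: bystander: mains transformer, 105 x 66 mm and 78 mm high, 0.95 kg; origin under its centre
- valve: bystander: glass radio valve (vacuum tube) standing upright on its black base, 29 mm across and 80 mm tall, easily tipped; origin under its centre
There are look-alikes about, which are no part of the job. Of the things like the part that bears tinned_spool_center, leave any that is pink or yellow; of the rest the smaller one is meant.

How it is judged (in metres and radians):
On the way, in this order (a step that is already met when the one before it is completed fails the run):
1. the empty spool lies or stands in the empties bin (x of empty_spool_center in the frame of bin between -0.085 and 0.085 m and y of empty_spool_center in the frame of bin between -0.07 and 0.07 m and z of empty_spool_center in the frame of bin below 0.052 m), for 0.2 s.
2. the copper spool sits fully down on the spindle (horizontal distance between copper_spool_center and seat below 0.005 m and z of copper_spool_center in the frame of seat between 0.029 and 0.037 m and angle between copper_spool_center's own z axis and vertical below 0.06 rad), for 0.2 s.
3. the cap sits on the spindle, down on the copper spool (horizontal distance between cap_center and seat below 0.006 m and z of cap_center in the frame of seat between 0.094 and 0.102 m and angle between cap_center's own z axis and vertical below 0.08 rad), for 0.2 s.
At the end, for the whole second after the job is handed in: Empty spool in the bin (centre within 85 x 70 mm of its middle, below 52 mm); copper spool upright on the spindle, centre 29-37 mm above the seat; cap upright on it, centre 94-102 mm above the seat; all released and at rest; bystanders upright, within 25 mm of their starts (all of step 1 and all of step 2 and all of step 3 and linear speed of each of empty_spool, copper_spool, cap below 0.02 m/s and distance of each of green_spool_center, tinned_spool_center, meter, transformer, valve from where it was at the start of the episode below 0.025 m and angle between each of green_spool_center, tinned_spool_center, meter, transformer, valve's own z axis and vertical below 0.35 rad); the robot touches nothing.
It fails at once if the wire guide is knocked (more than 6 N) (contact force between guide and anything else above 6 N).
It fails at once if the copper spool or the cap is dropped onto the spindle (falls along it faster than 0.45 m/s) ((horizontal distance between copper_spool_center and seat below 0.012 m and z of copper_spool_center in the frame of seat between 0 and 0.13 m and linear speed of copper_spool above 0.45 m/s) or (horizontal distance between cap_center and seat below 0.012 m and z of cap_center in the frame of seat between 0 and 0.14 m and linear speed of cap above 0.45 m/s)).
It fails at once if another spool is moved more than 25 mm or tipped (distance of any of green_spool_center, tinned_spool_center from where it was at the start of the episode above 0.025 m or angle between any of green_spool_center, tinned_spool_center's own z axis and vertical above 0.35 rad).
It fails at once if the meter or the transformer is moved more than 25 mm or tipped (distance of any of meter, transformer from where it was at the start of the episode above 0.025 m or angle between any of meter, transformer's own z axis and vertical above 0.35 rad).
It fails at once if the glass valve is moved more than 25 mm or tipped (distance of valve from where it was at the start of the episode above 0.025 m or angle between valve's own z axis and vertical above 0.35 rad).
It also fails if it takes over 72 s, if anything falls off the work surface, if the arm or the gripper's body presses on something with over 40 N, if the wrist force passes 120 N, or if a joint passes its speed limit or range.

### The arm

A 6-joint arm with a two-finger parallel gripper is mounted at the origin on the work surface. World frame = base frame: x ahead of the robot, y to its left, z up, the work surface at z = 0. Lengths are in m, angles in degrees, forces in N, time in s.
With the tool pointing down it reaches from about 0.325 to 0.85 m from the base axis. Payload 15.5 kg.
Tool frame: the origin (TCP) lies midway between the tips of the shut fingers; the grasp point (between the pads) lies 19 mm behind it; z points along the fingers, y is the direction in which the jaws open and shut (so a half turn about z gives the same grasp; the last joint's range is limited). The gripper opens to 91 mm and grips with 3 to 60 N. Pads are 32 mm wide; open, the fingers measure 118 mm over their backs; the gripper's body (76 mm by 178 mm) begins 60 mm behind the grasp point.
Start: joints at [67.924, 28.281, 77.091, -0, 74.628, -5.472], TCP at [0.179, 0.599, 0.176] pointing down, gripper open.
Joint ranges: [-166.48, 166.48], [-47.26, 123.95], [12.59, 153.08], [-70.14, 250.14], [6.76, 159.57], [-176.63, 176.63]. Speed limits (degrees/s): [108.29, 108.29, 147.25, 172.46, 172.46, 172.46].

### API

Orientations are given as a 3x3 rotation matrix whose columns are the frame's x, y, z axes.
In Python, from rig import manip gives the robot as it stands. Calls block until the motion is done:
- manip.move_to(position, orientation): joint-space move of the TCP to a pose.
- manip.move_straight(position, rot=None, velocity=0.15): straight line of the TCP; rot=None keeps the orientation; velocity is the mean speed in m/s.
- manip.goto_joints(angles): joint-space move.
- manip.gripper_to(opening, grip_force=None): opening from 0.0 (shut) to 1.0 (fully open); grip_force is the grip in N (None keeps the last); returns when the fingers have stopped.
- manip.sleep(seconds).
- manip.inverse_kinematics(position, orientation): joint angles nearest the present ones, or None.
- manip.capture(name): name is "side" or "top"; returns a dict with "frame" (480x640x3 uint8, blue, green, red), "range_z" (480x640 float32, m along the optical axis (not along the pixel's ray), 0 where there is no reading), "intrinsics" (3x3 intrinsics, pixels), "eye" and "rotation" of the camera in the world. Camera axes: x right, y up, looking along -z (the intrinsics and any distortion apply to the point x, -y, -z); pixel columns grow to the right and rows downward; lengths in m; the calibration is good to about 2 mm. A picture is of the moment at which its call begins.
A pose or a line that the arm cannot do raises manip.IKError and nothing moves.
- manip.close_job(): hands the job in, once; it reports no verdict.
Readings, each from a call of its own:
- manip.get_time(): time.
- manip.get_joints(): joint angles.
- manip.get_joint_velocities(): joint speeds.
- manip.get_joint_torque(): joint torques, N m.
- manip.get_tool_pos(): TCP position.
- manip.get_tcp_rot(): TCP orientation.
- manip.get_contact_force(): force on the tool from outside, world axes, zero at the start.
- manip.get_wrist_torque(): the same for the moment, N m.
- manip.get_opening(): opening from 0.0 (shut) to 1.0 (fully open).
Only numpy, scipy, OpenCV 4.12 (cv2) and the standard library are available. Lean on these libraries where they do the work, as an engineer would, in place of code of your own. Each camera call takes 0.05 s, during which the arm holds its last target.

## Working session

There is one attempt and no reset: what is moved stays moved. The work goes in short steps, each a Python script; the robot and the scene stay as the last script left them, time stands still between calls to the robot, and variables do not carry over. Pictures are saved under pics/ and viewed, and the job is handed in when it is done.

```bash
ls; mkdir -p pics; python3 - <<'E'
from rig import manip
import cv2,numpy as np,pickle
for n in ("side","top"):
    c=manip.capture(n); cv2.imwrite(f"pics/{n}0.png",c["frame"]); pickle.dump(c,open(f"{n}0.pkl","wb"))
    print(n,c["intrinsics"],c["eye"],c["rotation"],[k for k in c],(c["range_z"]>0).mean())
print(manip.get_time())
E
```

```text
pics
side [[573.45741147   0.         316.90275918]
 [  0.         573.45741147 229.91716916]
 [  0.           0.           1.        ]] [ 0.1327498  -0.87944526  0.78924067] [[ 0.9224581   0.17419858 -0.34456625]
 [-0.38601144  0.4349092  -0.81354112]
 [ 0.00813732  0.88346412  0.46842816]] ['frame', 'range_z', 'intrinsics', 'eye', 'rotation'] 0.9962239583333333
top [[445.31038897   0.         317.80700896]
 [  0.         445.31038897 237.1598923 ]
 [  0.           0.           1.        ]] [0.44140454 0.13181987 1.29219862] [[ 0.00634427  0.99318469 -0.11637838]
 [-0.9999791   0.00615667 -0.00197144]
 [-0.0012415   0.11638845  0.99320299]] ['frame', 'range_z', 'intrinsics', 'eye', 'rotation'] 0.9958333333333333
0.1
```

View pics/side0.png

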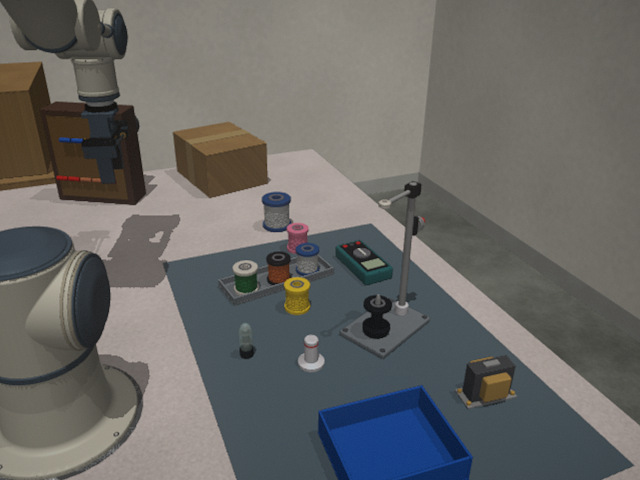

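View pics/top0.png

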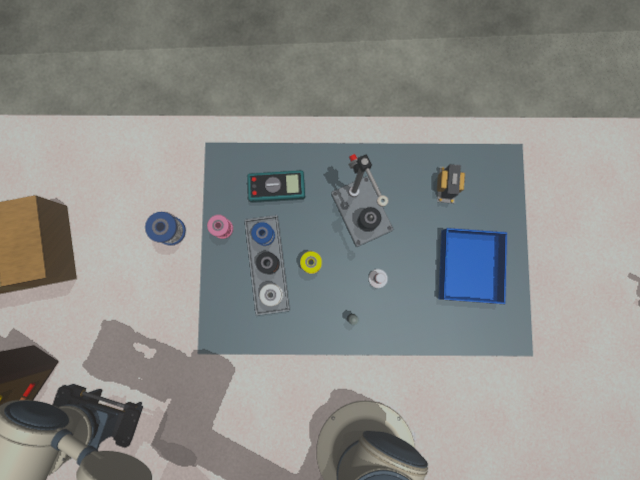

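```bash
cat > h.py <<'E'
import numpy as np,cv2,pickle
def load(n): return pickle.load(open(n+".pkl","rb"))
def cloud(c):
    K=c["intrinsics"];d=c["range_z"].astype(float);v,u=np.mgrid[0:480,0:640]
    p=np.stack([(u-K[0,2])/K[0,0]*d,-(v-K[1,2])/K[1,1]*d,-d],-1)
    return p@c["rotation"].T+c["eye"]
def ray(c,u,v,z):
    K=c["intrinsics"];r=c["rotation"]@np.array([(u-K[0,2])/K[0,0],-(v-K[1,2])/K[1,1],-1]);return c["eye"]+r*(z-c["eye"][2])/r[2]
def proj(c,p):
    q=c["rotation"].T@(np.asarray(p)-c["eye"]);K=c["intrinsics"];return K[0,0]*q[0]/-q[2]+K[0,2],K[1,1]*q[1]/q[2]*1+K[1,2]
E
python3 - <<'E'
from h import *
t=load("top0");P=cloud(t);s=load("side0");Q=cloud(s)
print("bench z",np.median(P[340:350,400:430,2]),np.median(Q[300:310,200:210,2]))
for nm,(u,v),z0,z1,w in [("green",(270,295),.06,.08,18),("copper",(267,263),.06,.08,18),("tinned",(262,233),.06,.08,18),("empty",(370,217),.08,.095,20),("eye",(383,201),.3,.335,10),("capTop",(378,278),.055,.07,10),("valve",(352,318),.03,.09,10),("yellow",(311,262),.05,.08,16)]:
    sub=P[v-w:v+w+1,u-w:u+w+1];m=(sub[...,2]>z0)&(sub[...,2]<z1)
    mm=m.astype(np.uint8);ys,xs=np.nonzero(m)
    if len(xs)<4: print(nm,"none",sub[...,2].max());continue
    pts=np.stack([xs+u-w,ys+v-w],1).astype(np.float32)
    (cu,cv_),r=cv2.minEnclosingCircle(pts);z=np.median(sub[m][:,2])
    e=cv2.fitEllipse(cv2.convexHull(pts))
    print(nm,"n",len(xs),"z",z.round(4),"circ",(cu,cv_,r),ray(t,cu,cv_,z).round(4),"ell",np.round(e[0],1),np.round(e[1],1), "world diam",e[1][1]*(t['eye'][2]-z)/445)
for n,c in(("side0",s),("top0",t)):
    x=c["frame"]
    a=x[180:400,190:510] if n=="side0" else x[140:340,230:520]
    cv2.imwrite(f"pics/{n}z.png",cv2.resize(a,None,fx=2.5,fy=2.5,interpolation=cv2.INTER_CUBIC))
E
```

```text
bench z 0.001136805638206284 0.0009831919822231305
green n 357 z 0.0712 circ (269.79998779296875, 294.79998779296875, 11.094260215759277) [0.4258 0.2638 0.0712] ell [269.8 294.8] [21.9 22. ] world diam 0.06041345565882045
copper n 352 z 0.0709 circ (266.30487060546875, 262.5975646972656, 10.914898872375488) [0.5134 0.2751 0.0709] ell [266.3 262.6] [21.5 21.7] world diam 0.05946558612771222
tinned n 348 z 0.0705 circ (261.4696960449219, 232.89393615722656, 10.920822143554688) [0.5955 0.2901 0.0705] ell [261.4 232.8] [21.5 21.7] world diam 0.059513095628195845
empty n 348 z 0.0878 circ (369.6311950683594, 217.7446746826172, 10.867908477783203) [ 0.6369 -0.0073  0.0878] ell [369.6 217.7] [21.5 21.6] world diam 0.05841380038850525
eye n 115 z 0.3231 circ (380.0, 198.0, 8.602425575256348) [ 0.6431 -0.0034  0.3231] ell [379.7 198.4] [12.5 17.4] world diam 0.037804789951762376
capTop n 86 z 0.0641 circ (379.79998779296875, 278.0, 5.200088977813721) [ 0.4734 -0.0367  0.0641] ell [379.8 278. ] [10.  10.4] world diam 0.028660628696607227
valve n 97 z 0.0726 circ (352.5, 319.5, 5.700977325439453) [0.3612 0.0392 0.0726] ell [352.7 319.5] [10.1 11.5] world diam 0.03159133113195337
yellow n 341 z 0.0659 circ (310.232666015625, 261.9554443359375, 10.817971229553223) [0.5162 0.1547 0.0659] ell [310.2 261.9] [21.3 21.5] world diam 0.059170912704993375
```

```bash
python3 - <<'E'
from h import *
t=load("top0");P=cloud(t)
Z=P[...,2]
im=np.clip(Z/.34*255,0,255).astype(np.uint8)[140:340,200:520]
cv2.imwrite("pics/hz.png",cv2.resize(cv2.applyColorMap(im,2),None,fx=2.5,fy=2.5,interpolation=cv2.INTER_NEAREST))
E
```

```text
(no output)
```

View pics/top0z.png

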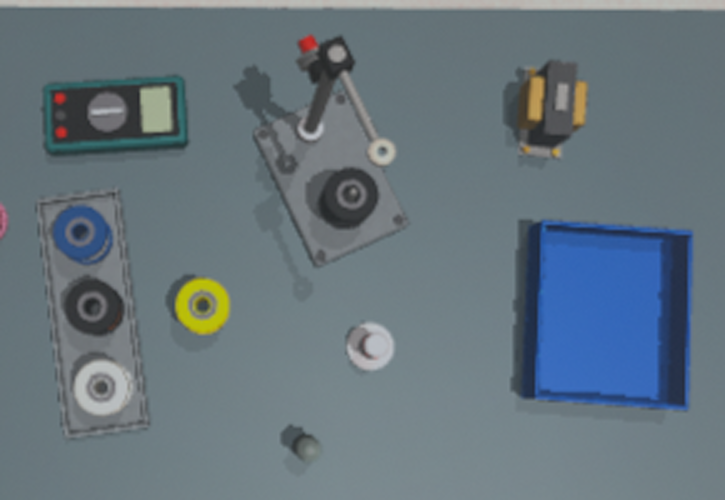

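View pics/side0z.png

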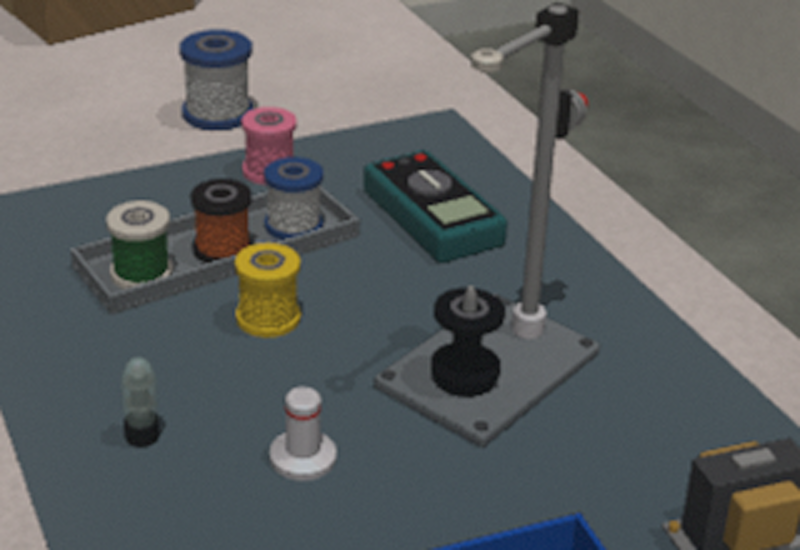

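View pics/hz.png

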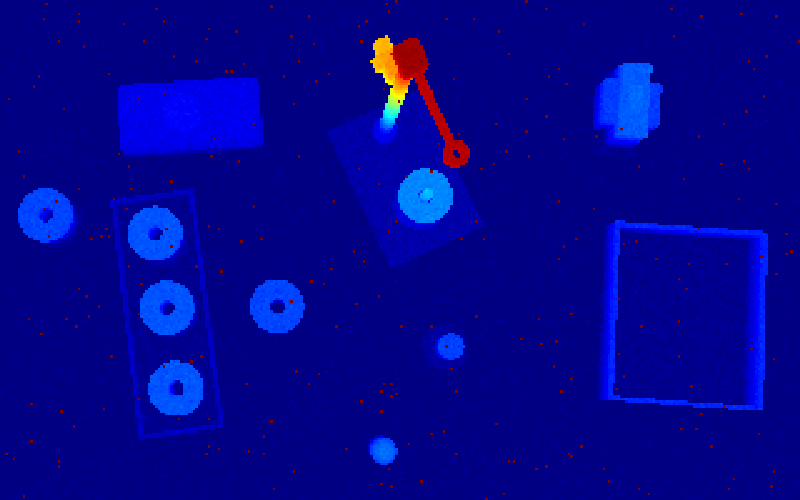

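```bash
cat >> h.py <<'E'
def fitc(P,u,v,w,z0,z1,c):
    sub=P[v-w:v+w+1,u-w:u+w+1];m=(sub[...,2]>z0)&(sub[...,2]<z1)
    n,l,st,ce=cv2.connectedComponentsWithStats(m.astype(np.uint8));i=1+np.argmax(st[1:,4])
    ys,xs=np.nonzero(l==i);pts=np.stack([xs+u-w,ys+v-w],1).astype(np.float32)
    e=cv2.fitEllipse(cv2.convexHull(pts));z=np.median(sub[l==i][:,2])
    return e,z,ray(c,e[0][0],e[0][1],z)
E
python3 - <<'E'
from h import *
t=load("top0");P=cloud(t);s=load("side0");Q=cloud(s)
# eye: white mask near in both
for n,c,(u,v),w in(("top",t,(382,200),8),("side",s,(385,203),10)):
    f=c["frame"][v-w:v+w+1,u-w:u+w+1].min(2); print(n); print(f)
def hv(C,box):
    u0,u1,v0,v1=box; return C[v0:v1,u0:u1].reshape(-1,3)
for n,C,box in(("top",P,(335,390,150,200)),("side",Q,(395,425,195,320))):
    p=hv(C,box)
    for z in np.arange(.04,.3,.03):
        q=p[(abs(p[:,2]-z)<.015)]; q=q[(q[:,0]>.6)&(q[:,0]<.85)]
        if len(q)>3: print(n,z.round(2),len(q),np.median(q,0).round(4))
p=hv(P,(335,420,140,260)); q=p[(p[:,2]>.01)&(p[:,2]<.018)]
print("plate",cv2.minAreaRect(q[:,:2].astype(np.float32)*1000),len(q))
m=(P[...,2]>.047)&(P[...,2]<.062);m[:, :430]=0;m[:,520:]=0;m[:220]=0;m[310:]=0
q=P[m];print("bin rim",cv2.minAreaRect(q[:,:2].astype(np.float32)*1000),len(q))
m=(P[...,2]>.017)&(P[...,2]<.028);m[:,:240]=0;m[:,292:]=0;m[:212]=0;m[320:]=0
n,l,st,ce=cv2.connectedComponentsWithStats(m.astype(np.uint8),connectivity=8);print(st[1:][st[1:,4]>20])
q=P[m];print("tray",cv2.minAreaRect(q[:,:2].astype(np.float32)*1000),len(q))
E
```

```text
top
[[120 105  96 118 145 143 112 102 104 103 105 104 103 104 105 104 104]
 [123 125  94 106 134 145 132 110 105 104 105 104 105 104 104 104 104]
 [122 122 105  97 119 143 139 119 109 109 105 104 105 103 105 105 104]
 [123 124 125  96 105 126 135 139 142 141 132 117 106 104 105 104 105]
 [122 122 122 107 107 129 151 160 164 164 159 148 128 109 105 105 105]
 [123 122 123 124 139 154 165 171 168 170 172 168 156 132 109 105 105]
 [123 123 123 131 150 163 171 164 144 148 164 172 168 150 118 105 105]
 [123 123 120 133 153 168 173 136  99  85 129 167 173 157 124 106 105]
 [123 123 114 142 159 168 168 127 104  94 118 164 174 164 133 105 105]
 [122 122 112 131 155 168 171 139 115 115 142 169 174 160 128 105 105]
 [121 122 112 111 146 165 173 167 152 156 177 178 172 155 122 105 105]
 [122 122 121 114 133 158 169 176 181 184 182 177 166 138 109 104 106]
 [122 122 123 112 110 134 153 169 176 179 177 166 146 114 104 104 104]
 [122 122 123 123 113 104 118 141 151 153 151 141 114 105 106 106 105]
 [120 121 122 123 121 117 107 109 106 110 104 103 106 104 104 106 105]
 [ 99 112 119 121 120 120 121 1
[... 2291 characters left out ...]
59 0.2696]
side 0.04 145 [0.7216 0.0241 0.0363]
side 0.07 84 [0.7229 0.0253 0.0709]
side 0.1 80 [0.7225 0.0248 0.1008]
side 0.13 88 [0.7222 0.0253 0.13  ]
side 0.16 87 [0.7229 0.0254 0.1605]
side 0.19 94 [0.7227 0.0255 0.1893]
side 0.22 186 [0.7331 0.027  0.2238]
side 0.25 190 [0.7309 0.0278 0.2452]
side 0.28 106 [0.7229 0.0249 0.2807]
plate ((655.0241088867188, -29.569503784179688), (235.34805297851562, 175.34939575195312), 24.855987548828125) 1605
bin rim ((510.10272216796875, -303.0911865234375), (172.7415008544922, 200.35809326171875), 86.20915222167969) 598
[[244 215  45 101 452]]
tray ((511.27886962890625, 281.75830078125), (276.3528137207031, 96.39166259765625), 8.178437232971191) 480
```

```bash
python3 - <<'E'
from h import *
t=load("top0");P=cloud(t);s=load("side0");Q=cloud(s)
f=t["frame"].max(2)[208:230,358:384];print(f)
print("Z");print((P[208:230,362:380,2]*1000).round().astype(int))
f=s["frame"].max(2)[290:312,366:390];print(f)
print("Zs");print((Q[290:312,366:390,2]*1000).round().astype(int))
for v in [(382.5,200.2),(382.2,200)]: print("eye top",ray(t,*v,.324).round(4))
print("eye side",ray(s,384.8,202.7,.324).round(4))
c=np.array([.637,-.0073])
for ps in [(24,)]:
  for g in [np.array([np.cos(np.radians(24)),np.sin(np.radians(24))])]:
    print(proj(s,[*c,.108]),proj(t,[*c,.108]))
E
```

```text
[[122 103  92  91  91  86  82  82  65  58  60  60  58  59  59  57  62  86
  113 127 129 129 130 130 128 107]
 [ 92  92  91  92  85  71  56  58  59  59  59  60  59  58  58  59  59  59
   74 106 127 131 130 130 131 122]
 [ 91  90  92  86  71  62  59  58  59  59  59  59  59  58  59  62  60  60
   61  65 103 126 130 131 131 128]
 [ 91  90  89  71  57  57  58  58  58  60  65  68  76  80  69  62  59  59
   60  59  65 106 127 132 132 132]
 [ 90  90  78  63  58  60  59  58  68  84  96  98 108 113 101  84  66  59
   61  60  61  74 117 132 132 131]
 [ 90  87  69  59  60  60  59  62  93 116 115 112 111 109 114 114  90  66
   60  60  60  57 105 128 132 131]
 [ 91  76  61  58  59  59  60  86 115 115  87  78  72  68  87 112 111  86
   64  59  60  60  77 119 131 131]
 [ 89  67  57  59  60  60  63 109 119  93  60  55  78 104  81  92 117 111
   77  59  61  60  65 116 132 132]
 [ 78  57  56  60  59  58  75 112 109  73  54  67 106 140 106  79 112 123
   88  61  60  61  59 109 129 133]
 [ 66  50  57  59  60  60  81 114 101  67  60  69  98 113  94  64 102 122
   94  66  60  60  60  96 125 131]
 [ 57  44 
[... 7372 characters left out ...]
  89  89  87  89  85  87  88  89  90
   88  88  88 789  90  90]
 [ 83  88  89  87  90  89  87  87  87  89  87  88  89  87  90  87  88  89
   88  87  87  88  88  86]
 [ 82  82  86  86  86  88  87  86  87  90  89  86  89  89  89  91  87  90
   89  88  88  89  86  85]
 [  0  81  85  84  85  90  88  88  88  88  88  89  86  89  89  88  89  89
   89  86  86  85  85  80]
 [ 14  14  81  80  85  83  84  83  87  85  87  87  86  84  87  87  87  85
   85  83  83  82   9  15]]
eye top [ 0.638  -0.0087  0.324 ]
eye top [ 0.6384 -0.0081  0.324 ]
eye side [ 0.6379 -0.0174  0.324 ]
(np.float64(375.5407794676318), np.float64(294.16385758690336)) (np.float64(370.49805093774194), np.float64(216.51159666878684))
```

```bash
python3 - <<'E'
from h import *
t=load("top0");s=load("side0");P=cloud(t);Q=cloud(s)
def tri(a,b):
    A=[];B=[]
    for c,(u,v) in((t,a),(s,b)):
        K=c["intrinsics"];r=c["rotation"]@np.array([(u-K[0,2])/K[0,0],-(v-K[1,2])/K[1,1],-1]);r/=np.linalg.norm(r)
        M=np.eye(3)-np.outer(r,r);A.append(M);B.append(M@c["eye"])
    x=np.linalg.lstsq(np.vstack(A),np.hstack(B),rcond=None)[0]
    return x.round(4),np.round(np.subtract(proj(t,x),a),2),np.round(np.subtract(proj(s,x),b),2)
print("tip",tri((371,216),(377.8,294.3)),ray(t,371,216,.108),ray(s,377.8,294.3,.108))
print("eye",tri((382.4,200.1),(384.8,201.5)))
# empty top flange & others in side
for nm,(u,v),w,z0,z1 in [("empty",(377,302),16,.08,.096),("copper",(278,259),14,.064,.078),("green",(245,267),14,.064,.078),("tinned",(307,250),14,.064,.078),("cap",(310,342),9,.057,.07)]:
    m=np.zeros((480,640),np.uint8);S=Q[v-w:v+w+1,u-w:u+w+1,2];m[v-w:v+w+1,u-w:u+w+1]=(S>z0)&(S<z1)
    # only top surface: keep z above
    e,z,x=fitc(Q,u,v,w,z0,z1,s);print(nm,np.round(e[0],1),np.round(e[1],1),z.round(4),x.round(4), Q[m>0].mean(0).round(4))
E
```

```text
tip (array([ 0.6397, -0.0092,  0.1079]), array([ 0.21, -0.48]), array([-0.67,  0.11])) [ 0.63840263 -0.0086614   0.108     ] [ 0.6411605  -0.00952549  0.108     ]
eye (array([ 0.6403, -0.0095,  0.3223]), array([ 0.35, -0.76]), array([-0.95,  0.19]))
empty [376.9 303.9] [19.  29.1] 0.0881 [ 0.6374 -0.0149  0.0881] [ 0.6369 -0.0155  0.0877]
copper [277.7 258.1] [14.8 24.8] 0.0707 [0.5156 0.2686 0.0707] [0.5158 0.2694 0.0704]
green [244.2 267.4] [15.5 25.6] 0.0709 [0.4273 0.2569 0.0709] [0.4276 0.2581 0.0706]
tinned [306.7 249. ] [14.2 23.9] 0.0707 [0.5978 0.2834 0.0707] [0.598  0.2844 0.0705]
cap [310.2 339.8] [11.4 14.5] 0.0631 [ 0.4748 -0.043   0.0631] [ 0.4753 -0.0424  0.0629]
```

```bash
cat > r.py <<'E'
import numpy as np
TH=37.
SP=np.array([.6396,-.0092]);COP=np.array([.5146,.2745]);CAP=np.array([.4742,-.0372]);EMP=np.array([.638,-.0078]);BIN=np.array([.511,-.304])
PG,PT=24.,8.8
SGN=1
def R(psi,th=TH,s=None):
    s=SGN if s is None else s
    p,t=np.radians([psi,th]);z=np.array([np.sin(t)*np.cos(p),np.sin(t)*np.sin(p),-np.cos(t)])
    y=s*np.array([-np.sin(p),np.cos(p),0]);return np.stack([np.cross(y,z),y,z],1)
def T(xy,z,r,back=0.): # TCP for grasp point
    return np.array([xy[0],xy[1],z])+(.019-back)*r[:,2]
def g(psi): return np.array([np.cos(np.radians(psi)),np.sin(np.radians(psi))])
E
python3 - <<'E'
from rig import manip
from r import *
for s in(1,-1):
    for nm,xy,z,psi,b in [("mid",(.42,.15),.30,20,0),("pre",EMP,.084,PG,.12),("gr",EMP,.084,PG,0),("up",EMP,.186,PG,0),("ret",EMP-.15*g(PG),.186,PG,0),("bin",BIN,.2,0,0),("binlow",BIN,.075,0,0),
      ("coppre",COP,.067,PT,.12),("cop",COP,.067,PT,0),("copup",COP,.2,PT,0),("spret",SP-.15*g(PG),.19,PG,0),("spup",SP,.19,PG,0),("cappre",CAP,.04,PG,.12),("cap",CAP,.04,PG,0),("caphome",SP,.128,PG,0),("capup",SP,.16,PG,0)]:
        r=R(psi,s=s);q=manip.inverse_kinematics(T(xy,z,r,b),r);print(s,nm,None if q is None else np.round(q,0))
print(manip.get_time())
E
```

```text
1 mid [   4.  -10.  121.   17.   34. -118.]
1 pre [-28.  18. 115.  55.  35. 175.]
1 gr [-21.  32. 113.  76.  26. 158.]
1 up [ -21.   21.  108.   50.   34. -173.]
1 ret [-38.  14. 121.  55.  41. 166.]
1 bin None
1 binlow [-55.  32. 117.  77.  30. 146.]
1 coppre None
1 cop [ 30.  32. 123. 233.  16.  56.]
1 copup [ 30.  15. 115. -41.  20. -34.]
1 spret [-38.  13. 120.  54.  41. 167.]
1 spup [ -21.   21.  107.   49.   34. -172.]
1 cappre [-51.  17. 135.  68.  39. 136.]
1 cap [-37.  37. 135. 109.  34. 102.]
1 caphome [-21.  27. 111.  62.  28. 173.]
1 capup None
-1 mid [  4. -10. 121.  17.  34.  62.]
-1 pre [-28.  18. 115.  55.  35.  -5.]
-1 gr [-21.  32. 113.  76.  26. -22.]
-1 up [-21.  21. 108.  50.  34.   7.]
-1 ret [-38.  14. 121.  55.  41. -14.]
-1 bin [-55.  18. 110.  50.  40.  -0.]
-1 binlow [-55.  32. 117.  77.  30. -34.]
-1 coppre None
-1 cop [  30.   32.  123.  233.   16. -124.]
-1 copup [ 30.  15. 115. -41.  20. 146.]
-1 spret [-38.  13. 120.  54.  41. -13.]
-1 spup [-21.  21. 107.  49.  34.   8.]
-1 cappre [-51.  17. 135.  68.  39. -44.]
-1 cap [-37.  37. 135. 109.  34. -78.]
-1 caphome [-21.  27. 111.  62.  28.  -7.]
-1 capup [-21.  24. 109.  55.  31.   1.]
0.1
```

```bash
sed -i 's/^TH=.*/TH=35./; s/^SGN=.*/SGN=-1/' r.py
python3 - <<'E'
from rig import manip
from r import *
s=-1
for nm,xy,z,psi,b in [("mid",(.42,.15),.30,20,0),("pre",EMP,.084,PG,.12),("gr",EMP,.084,PG,0),("up",EMP,.186,PG,0),("ret",EMP-.15*g(PG),.186,PG,0),("bin",BIN,.2,-10,0),("binlow",BIN,.075,-10,0),("bin",BIN,.2,0,0),("binlow",BIN,.075,0,0),
      *[(f"cop{p}_{z}_{b}",COP,z,p,b) for p in (24,32,40) for z,b in((.067,.12),(.067,0),(.2,0))],("spret",SP-.15*g(PG),.19,PG,0),("spup",SP,.19,PG,0),*[(f"cap{p}{b}",CAP,.044,p,b) for p in(10,15,24) for b in(.12,0)],("caphome",SP,.132,PG,0),("capup",SP,.165,PG,0)]:
        r=R(psi,s=s);q=manip.inverse_kinematics(T(xy,z,r,b),r);print(s,nm,None if q is None else np.round(q,0))
E
```

```text
-1 mid [  5.  -9. 119.  15.  37.  65.]
-1 pre [-26.  17. 113.  49.  36.   2.]
-1 gr [-20.  31. 111.  68.  25. -13.]
-1 up [-20.  21. 106.  44.  35.  14.]
-1 ret [-37.  13. 120.  51.  40.  -9.]
-1 bin [-50.  16. 111.  44.  32.  17.]
-1 binlow [-50.  31. 119.  84.  22. -28.]
-1 bin [-54.  18. 108.  45.  41.   5.]
-1 binlow [-54.  31. 116.  71.  29. -26.]
-1 cop24_0.067_0.12 None
-1 cop24_0.067_0 [ 21.  31. 123. 170.   9. -83.]
-1 cop24_0.2_0 [ 21.  14. 115.   6.  16.  82.]
-1 cop32_0.067_0.12 [ 13.  13. 126.  57.  13.  18.]
-1 cop32_0.067_0 [ 17.  31. 124. 133.  12. -57.]
-1 cop32_0.2_0 [ 17.  14. 115.  27.  19.  51.]
-1 cop40_0.067_0.12 [  6.  14. 125.  60.  21.   3.]
-1 cop40_0.067_0 [ 12.  31. 123. 109.  16. -43.]
-1 cop40_0.2_0 [ 12.  14. 114.  39.  25.  30.]
-1 spret [-37.  13. 119.  50.  41.  -8.]
-1 spup [-20.  21. 105.  43.  35.  14.]
-1 cap100.12 [-40.  12. 139.  81.  26. -34.]
-1 cap100 [-28.  35. 139. 136.  31. -83.]
-1 cap150.12 [-44.  13. 137.  73.  31. -34.]
-1 cap150 [-31.  35. 137. 125.  30. -79.]
-1 cap240.12 [-48.  15. 133.  62.  38. -34.]
-1 cap240 [-35.  34. 134. 104.  30. -70.]
-1 caphome [-20.  26. 109.  54.  29.   1.]
-1 capup [-20.  23. 107.  48.  32.   9.]
```

```bash
cat > snap.py <<'E'
from rig import manip
import cv2,pickle
def snap(tag,box=None,cams=("side","top")):
    for n in cams:
        c=manip.capture(n);pickle.dump(c,open(f"{n}{tag}.pkl","wb"));f=c["frame"]
        if box: u0,u1,v0,v1=box[n];f=cv2.resize(f[v0:v1,u0:u1],None,fx=3,fy=3)
        cv2.imwrite(f"pics/{n}{tag}.png",f)
E
python3 - <<'E'
from rig import manip
from r import *
from snap import snap
r=R(20);manip.move_to(T((.42,.15),.30,r),r);print(manip.get_time())
r=R(PG);manip.gripper_to(1.0,25)
manip.move_to(T(EMP,.084,r,.12),r);print(manip.get_time())
manip.move_straight(T(EMP,.084,r),velocity=.12);print(manip.get_time(),manip.get_tool_pos(),T(EMP,.084,r),manip.get_contact_force())
snap("1")
E
```

```text
1.975
3.2583
4.4083 [ 0.64787315 -0.00336091  0.06887548] [ 0.64795577 -0.0033674   0.06843611] [-0.40259762 -0.25730123  1.51833878]
```

```bash
python3 - <<'E'
import cv2,numpy as np
a=cv2.imread("pics/side1.png")[180:400,250:450];b=cv2.imread("pics/top1.png")[140:340,270:490]
cv2.imwrite("pics/c1.png",np.hstack([cv2.resize(a,(400,440)),cv2.resize(b,(396,440))]))
E
```

```text
(no output)
```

View pics/c1.png

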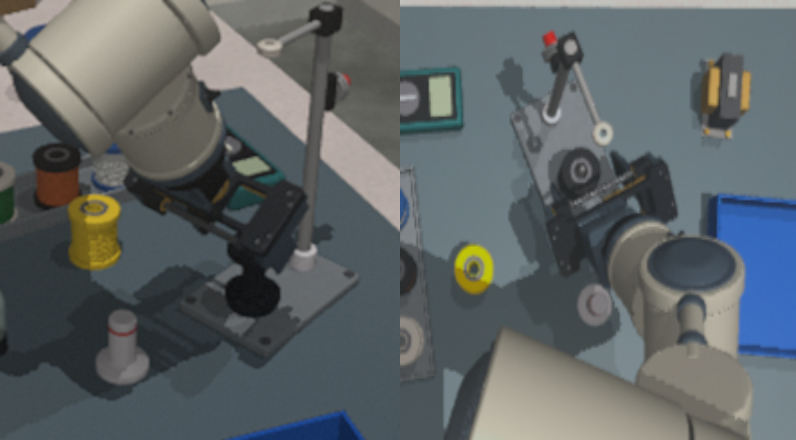

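The fingers straddle the top flange of the empty spool (side crop about (260,240)), and the hand leans clear of the eye at (270,45). Next I grip and lift.

```bash
python3 - <<'E'
from rig import manip
from r import *
from snap import snap
r=R(PG);manip.gripper_to(0.0,25);print("open",manip.get_opening()*.091,manip.get_contact_force())
manip.move_straight(T(EMP,.184,r),velocity=.1);print(manip.get_time(),manip.get_contact_force())
manip.move_straight(T(EMP-.15*g(PG),.184,r),velocity=.15)
print(manip.get_time(),manip.get_opening()*.091)
r=R(0);manip.move_to(T(BIN,.20,r),r)
manip.move_straight(T(BIN,.074,r),velocity=.12)
print(manip.get_time(),manip.get_opening()*.091,manip.get_contact_force())
snap("2")
E
python3 - <<'E'
import cv2,numpy as np
a=cv2.imread("pics/side2.png")[260:480,300:500];b=cv2.imread("pics/top2.png")[140:340,300:520]
cv2.imwrite("pics/c2.png",np.hstack([cv2.resize(a,(400,440)),cv2.resize(b,(396,440))]))
E
```

```text
open 0.0005976018444465791 [-3.62582961 -4.45635828  7.0795417 ]
7.025 [-0.41398274  0.0144992   0.08791687]
8.175 0.0004712156803518919
10.2833 0.0005326162041348832 [ 1.01992059 -0.31055559 -0.07562715]
```

View pics/c2.png

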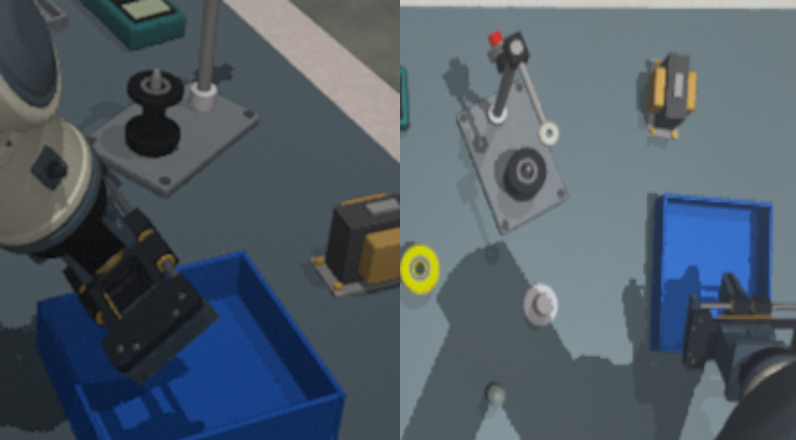

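```bash
python3 - <<'E'
from rig import manip
from h import *
from r import *
print(manip.get_tcp_rot().round(3),R(0).round(3),manip.get_time())
out=[]
for n,box in(("side1",(330,430,250,350)),("top1",(320,420,170,270))):
    c=load(n);r=R(PG);G=np.array([*EMP,.084]);f=c["frame"].copy()
    u0,u1,v0,v1=box;f=cv2.resize(f[v0:v1,u0:u1],None,fx=4,fy=4,interpolation=cv2.INTER_CUBIC)
    for p,col in((G,(0,0,255)),(G+.019*r[:,2],(0,255,0)),(G+.0455*r[:,1],(255,0,255)),(G-.0455*r[:,1],(255,255,0)),(G+.0455*r[:,1]+.019*r[:,2],(255,0,255)),(G-.0455*r[:,1]+.019*r[:,2],(255,255,0))):
        u,v=proj(c,p);cv2.circle(f,(int((u-u0+.5)*4),int((v-v0+.5)*4)),3,col,-1)
    out.append(f)
cv2.imwrite("pics/d1.png",np.hstack(out))
c=load("top2");P=cloud(c);e,z,x=fitc(P,370,217,20,.08,.097,c);print("empty now",x,z,e)
E
```

```text
[[ 0.819  0.     0.574]
 [ 0.001 -1.    -0.   ]
 [ 0.574  0.001 -0.819]] [[ 0.819  0.     0.574]
 [ 0.    -1.     0.   ]
 [ 0.574 -0.    -0.819]] 10.3833
empty now [ 0.63683271 -0.00712233  0.08795024] 0.08795023723852036 ((369.5815734863281, 217.76182556152344), (21.56890869140625, 21.658456802368164), 39.15605926513672)
```

View pics/d1.png

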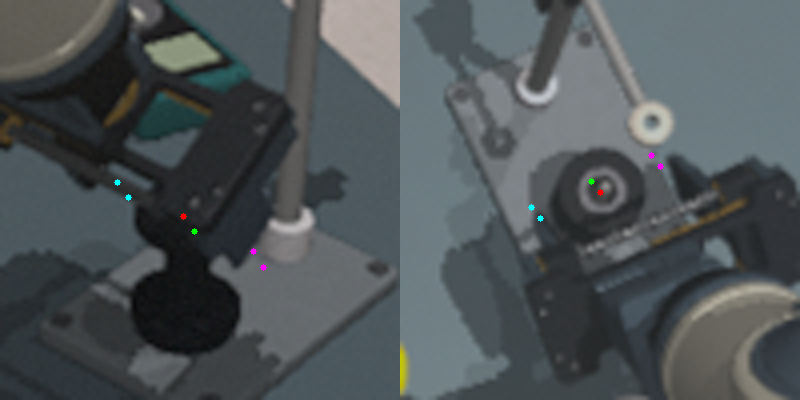

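```bash
python3 - <<'E'
from rig import manip
from r import *
from snap import snap
from h import *
r=R(0);manip.move_straight(T(BIN,.20,r),velocity=.2)
r=R(PG);tc=T(SP-.2*g(PG),.2,r);manip.move_to(tc,r)
for i,o in enumerate((0,.69,1.0)):
    manip.gripper_to(o);op=manip.get_opening();snap(f"t{i}");p=manip.get_tool_pos();rr=manip.get_tcp_rot()
    for n in("top","side"):
        Q=(cloud(load(f"{n}t{i}")).reshape(-1,3)-p)@rr
        m=(abs(Q[:,0])<.03)&(abs(Q[:,1])<.07)&(Q[:,2]>-.06)&(Q[:,2]<.05)
        Q=Q[m]
        for sg in(1,-1):
            q=Q[Q[:,1]*sg>0]
            if len(q)>5: print(o,round(op,3),n,sg,len(q),"z95,max",np.percentile(q[:,2],[90,95,99]).round(4),"y",np.percentile(q[q[:,2]>-.03][:,1],[3,50,97]).round(4) if (q[:,2]>-.03).sum()>3 else None,"x",np.percentile(q[:,0],[3,97]).round(3))
print(manip.get_time())
E
```

```text
0 0.006 top 1 22 z95,max [-0.0401 -0.0394 -0.0391] y None x [0.013 0.018]
0 0.006 top -1 36 z95,max [-0.0427 -0.0407 -0.0398] y None x [-0.012  0.017]
0.69 0.687 top 1 48 z95,max [-0.0414 -0.041  -0.0386] y None x [-0.014  0.018]
0.69 0.687 top -1 28 z95,max [-0.0434 -0.0415 -0.0402] y None x [-0.011  0.018]
0.69 0.687 side 1 107 z95,max [-0.0429 -0.0414 -0.037 ] y None x [-0.017  0.016]
0.69 0.687 side -1 16 z95,max [-0.0558 -0.0554 -0.0551] y None x [-0.01   0.016]
1.0 0.997 top 1 50 z95,max [-0.0413 -0.0394 -0.0381] y None x [-0.014  0.017]
1.0 0.997 top -1 28 z95,max [-0.0418 -0.0417 -0.0387] y None x [-0.008  0.017]
1.0 0.997 side 1 108 z95,max [-0.0445 -0.0432 -0.037 ] y None x [-0.017  0.017]
1.0 0.997 side -1 66 z95,max [-0.0405 -0.039  -0.0376] y None x [-0.009  0.017]
14.1833
```

```bash
python3 - <<'E'
from rig import manip
from h import *
from r import *
out=[]
p=manip.get_tool_pos();r=manip.get_tcp_rot()
for n in("sidet2","topt2"):
    c=load(n);f=c["frame"].copy();u,v=map(int,proj(c,p));u0,v0=u-60,v-60
    f=cv2.resize(f[v0:v0+120,u0:u0+120],None,fx=3.3,fy=3.3,interpolation=cv2.INTER_CUBIC)
    for y in(-.0455,0,.0455):
      for z,col in((0,(0,255,0)),(-.019,(0,0,255)),(-.039,(255,255,0))):
        a,b=proj(c,p+y*r[:,1]+z*r[:,2]);cv2.circle(f,(int((a-u0+.5)*3.3),int((b-v0+.5)*3.3)),3,col,-1)
    out.append(f)
cv2.imwrite("pics/d2.png",np.hstack(out))
Q=(cloud(load("topt2")).reshape(-1,3)-p)@r
for z0 in np.arange(-.16,-.03,.01):
    q=Q[(abs(Q[:,0])<.06)&(abs(Q[:,1])<.12)&(abs(Q[:,2]-z0)<.005)]
    if len(q)>3:print(z0.round(3),len(q),np.percentile(q[:,1],[2,98]).round(3),np.percentile(q[:,0],[2,98]).round(3))
E
```

```text
-0.16 1068 [-0.089  0.086] [-0.035  0.036]
-0.15 216 [-0.09   0.081] [-0.021  0.038]
-0.14 333 [-0.082  0.077] [-0.029  0.039]
-0.13 244 [-0.08   0.077] [-0.029  0.039]
-0.12 42 [-0.082  0.079] [-0.002  0.038]
-0.11 12 [0.047 0.052] [-0.005  0.018]
-0.1 31 [-0.06   0.056] [-0.013  0.018]
-0.09 51 [-0.059  0.057] [-0.017  0.019]
-0.08 44 [-0.059  0.055] [-0.008  0.018]
-0.07 45 [-0.058  0.054] [-0.015  0.018]
-0.06 40 [-0.058  0.053] [-0.016  0.017]
-0.05 39 [-0.057  0.053] [-0.009  0.018]
-0.04 19 [-0.052  0.051] [-0.014  0.017]
```

View pics/d2.png

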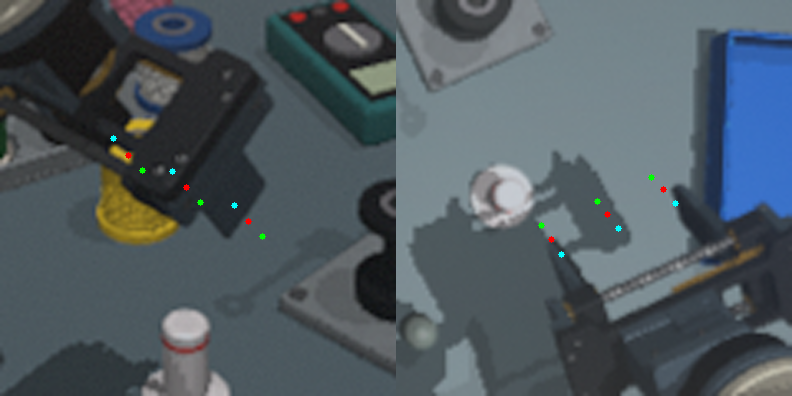

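The overlay shows that the real fingertips (cyan dots) end about 39 mm short of the reported TCP at every opening. The gripper body starts about 39 mm further back too. That is why the grip closed above the flange. I'll correct the tool offset and redo the grasp.

```bash
sed -i 's/(.019-back)/(.019+.0385-back)/' r.py; python3 - <<'E'
from rig import manip
from r import *
for nm,xy,z,psi,b in [("pre",EMP,.084,PG,.1),("gr",EMP,.084,PG,0),("up",EMP,.186,PG,0),("ret",EMP-.15*g(PG),.186,PG,0),("bin",BIN,.2,0,0),("binlow",BIN,.075,0,0),
      *[(f"cop{p}_{z}_{b}",COP,z,p,b) for p in (24,32,40) for z,b in((.067,.1),(.067,0),(.2,0))],("spret",SP-.15*g(PG),.19,PG,0),("spup",SP,.19,PG,0),*[(f"cap{p}{b}",CAP,.044,p,b) for p in(10,15,24) for b in(.1,0)],("caphome",SP,.132,PG,0),("capup",SP,.165,PG,0)]:
        r=R(psi);q=manip.inverse_kinematics(T(xy,z,r,b),r);print(nm,None if q is None else np.round(q,0))
E
```

```text
pre [-23.  24. 113.  57.  30.  -4.]
gr [-18.  36. 110.  74.  23. -19.]
up [-18.  25. 106.  48.  31.  10.]
ret [-34.  18. 120.  57.  35. -14.]
bin [-51.  22. 109.  49.  37.   2.]
binlow [-51.  36. 114.  78.  27. -32.]
cop24_0.067_0.1 None
cop24_0.067_0 [ 21.  36. 122. 173.  13. -85.]
cop24_0.2_0 [ 21.  19. 115.   8.  12.  80.]
cop32_0.067_0.1 [ 15.  22. 126.  99.  10. -23.]
cop32_0.067_0 [ 17.  36. 122. 144.  14. -67.]
cop32_0.2_0 [ 17.  19. 115.  34.  15.  45.]
cop40_0.067_0.1 [ 10.  22. 124.  84.  17. -19.]
cop40_0.067_0 [ 14.  36. 121. 121.  17. -54.]
cop40_0.2_0 [ 14.  19. 114.  46.  21.  24.]
spret [-34.  18. 120.  56.  36. -12.]
spup [-18.  25. 105.  47.  32.  11.]
cap100.1 [-33.  24. 140. 114.  26. -65.]
cap100 [-25.  41. 137. 143.  34. -88.]
cap150.1 [-37.  24. 138. 101.  27. -59.]
cap150 [-28.  41. 136. 133.  33. -86.]
cap240.1 [-41.  25. 134.  82.  32. -51.]
cap240 [-32.  40. 133. 115.  31. -79.]
caphome [-18.  31. 108.  60.  26.  -3.]
capup [-18.  27. 106.  52.  29.   6.]
```

```bash
python3 - <<'E'
from rig import manip
from r import *
from snap import snap
r=R(PG);manip.gripper_to(1.0,25)
manip.move_straight(T(EMP,.084,r,.1),velocity=.2)
manip.move_straight(T(EMP,.084,r),velocity=.1)
f0=manip.get_contact_force();manip.gripper_to(0.0,25);print("open mm",manip.get_opening()*91,f0,manip.get_contact_force())
snap("3");print(manip.get_time())
E
python3 - <<'E'
import cv2,numpy as np
a=cv2.imread("pics/side3.png")[180:400,250:450];b=cv2.imread("pics/top3.png")[140:340,270:490]
cv2.imwrite("pics/c3.png",np.hstack([cv2.resize(a,(400,440)),cv2.resize(b,(396,440))]))
E
```

```text
open mm 59.676926058287684 [0.07734496 0.80268119 0.36816286] [-0.42034558 -0.41055988  2.13175446]
17.275
```

View pics/c3.png

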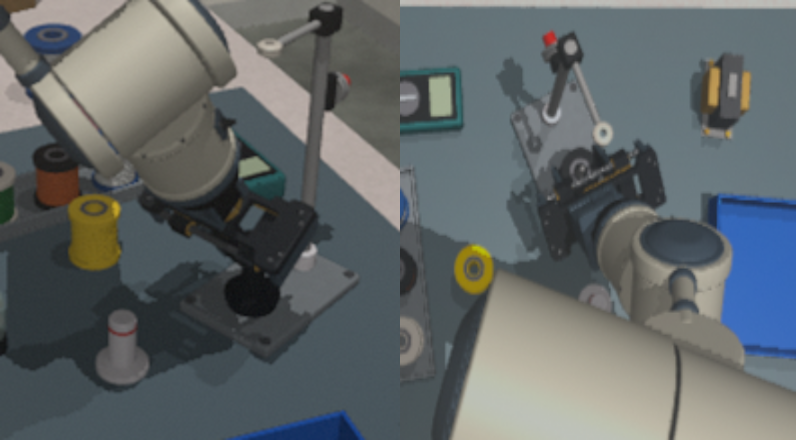

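The grip holds at 59.7 mm, which matches the flange. Lift, then move to the bin.

```bash
python3 - <<'E'
from rig import manip
from r import *
from snap import snap
r=R(PG)
manip.move_straight(T(EMP,.184,r),velocity=.1);print(manip.get_time(),manip.get_contact_force(),manip.get_opening()*91)
manip.move_straight(T(EMP-.15*g(PG),.184,r),velocity=.15)
r=R(0);manip.move_to(T(BIN,.20,r),r)
manip.move_straight(T(BIN,.074,r),velocity=.12);print(manip.get_opening()*91,manip.get_contact_force())
manip.gripper_to(1.0)
manip.move_straight(T(BIN,.074,r,.13),velocity=.2)
snap("4");print(manip.get_time())
E
python3 - <<'E'
import cv2,numpy as np
a=cv2.imread("pics/side4.png")[260:480,300:500];b=cv2.imread("pics/top4.png")[140:340,300:520]
cv2.imwrite("pics/c4.png",np.hstack([cv2.resize(a,(400,440)),cv2.resize(b,(396,440))]))
E
```

```text
18.425 [ 0.57664379 -0.22870934 -0.44055864] 59.574232843897526
59.77589326640792 [ 0.26493966 -0.00724667 -0.52460289]
23.2583
```

View pics/c4.png

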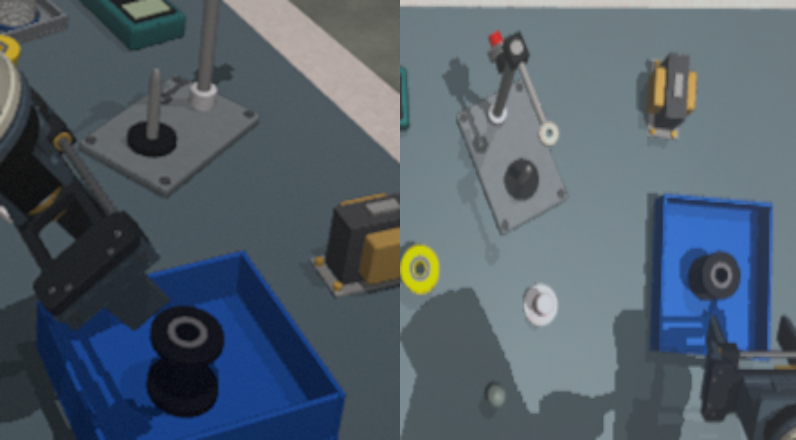

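```bash
python3 - <<'E'
from h import *
from r import *
t=load("top4");s=load("side4")
for n,c,(u,v),w in(("top",t,(368,221),16),("side",s,(376,328),18)):
    f=c["frame"].max(2);m=np.zeros_like(f);m[v-w:v+w,u-w:u+w]=(f[v-w:v+w,u-w:u+w]<72)
    nn,l,st,ce=cv2.connectedComponentsWithStats(m);i=1+np.argmax(st[1:,4])
    cn=max(cv2.findContours((l==i).astype(np.uint8),0,1)[0],key=cv2.contourArea);e=cv2.fitEllipse(cv2.convexHull(cn))
    print(n,np.round(e[0],1),np.round(e[1],1),ray(c,*e[0],.022).round(4),ray(c,*e[0],.018).round(4),st[i])
P=cloud(t)
e,z,x=fitc(P,497,292-0,20,.06,.08,t) if 0 else (0,0,0)
print(proj(t,[*SP,.022]),proj(s,[*SP,.022]),proj(s,[*SP,.108]),proj(t,[*SP,.108]))
f=s["frame"][285:340,355:400];g_=t["frame"][195:245,345:395]
cv2.imwrite("pics/e4.png",np.hstack([cv2.resize(f,(400,480),interpolation=0),cv2.resize(g_,(400,480),interpolation=0)]))
E
```

```text
top [367.2 221.1] [17.1 17.6] [ 0.6378 -0.0078  0.022 ] [ 0.6385 -0.0082  0.018 ] [359 213  18  17 215]
side [375.3 329.2] [17.9 25.7] [ 0.6378 -0.0152  0.022 ] [ 0.6404 -0.0107  0.018 ] [363 321  26  18 331]
(np.float64(367.68308218737013), np.float64(220.46879610060495)) (np.float64(374.79242989196655), np.float64(327.3660504820917)) (np.float64(377.0669610761356), np.float64(294.37678827150523)) (np.float64(371.1967292062353), np.float64(215.56197516712353))
```

View pics/e4.png

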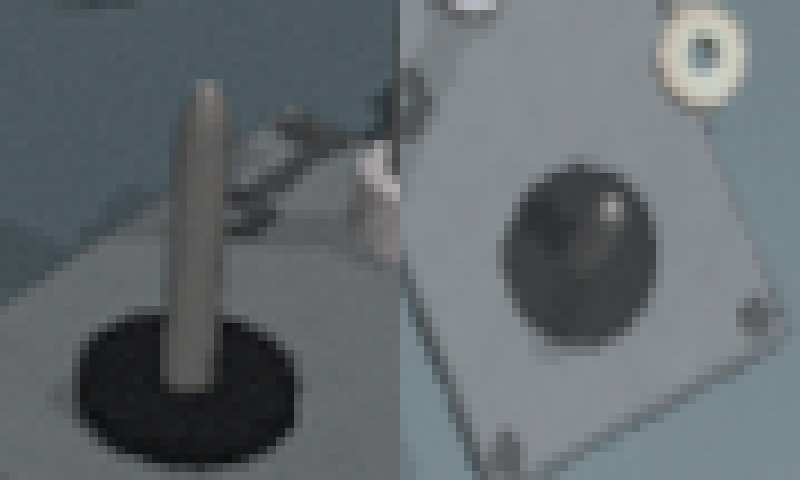

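The spindle is now bare and the empty spool stands near the middle of the bin. The seat measurement agrees with SP to within about 1 mm, so I go on to the copper spool.

```bash
python3 - <<'E'
from rig import manip
from r import *
from snap import snap
r=R(30);manip.move_to(T((.42,.12),.25,r),r)
r=R(40);manip.move_to(T(COP,.067,r,.1),r);print(manip.get_time(),manip.get_joints())
manip.move_straight(T(COP,.067,r),velocity=.09);print(manip.get_time(),manip.get_contact_force())
manip.gripper_to(0.0,45);print("open mm",manip.get_opening()*91,manip.get_contact_force())
snap("5");print(manip.get_time())
E
python3 - <<'E'
import cv2,numpy as np
a=cv2.imread("pics/side5.png")[180:400,190:390];b=cv2.imread("pics/top5.png")[180:380,210:430]
cv2.imwrite("pics/c5.png",np.hstack([cv2.resize(a,(400,440)),cv2.resize(b,(396,440))]))
E
```

```text
25.5667 [  9.44736753  22.44551172 124.47409293  83.4580838   17.06035957
 -18.91318061]
26.825 [ 0.59656677  0.12717294 -0.07376835]
open mm 59.60428740324612 [ 1.29315449 -2.57283685  3.65620331]
27.525
```

View pics/c5.png

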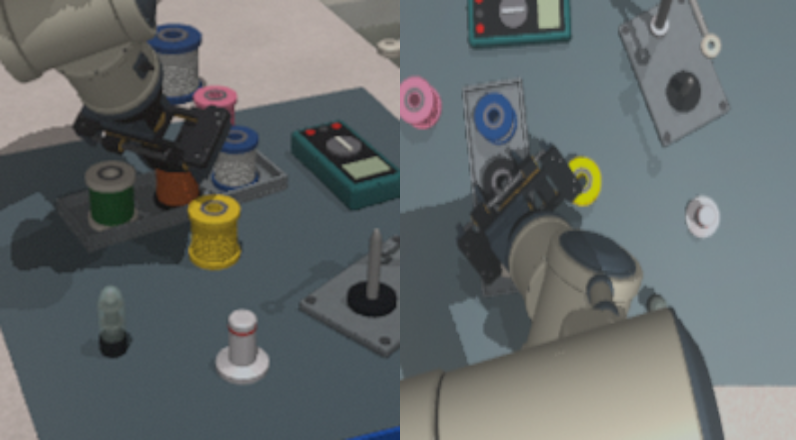

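```bash
python3 - <<'E'
from rig import manip
from r import *
from snap import snap
r=R(40)
manip.move_straight(T(COP,.10,r),velocity=.06);manip.move_straight(T(COP,.21,r),velocity=.12)
print(manip.get_time(),manip.get_contact_force(),manip.get_opening()*91)
r=R(PG);manip.move_to(T(SP-.15*g(PG),.19,r),r);print(manip.get_time())
manip.move_straight(T(SP-.03*g(PG),.19,r),velocity=.1)
snap("6");print(manip.get_time(),manip.get_opening()*91,manip.get_tool_pos(),T(SP-.03*g(PG),.19,r))
E
python3 - <<'E'
import cv2,numpy as np
a=cv2.imread("pics/side6.png")[180:380,280:480];b=cv2.imread("pics/top6.png")[140:300,290:450]
cv2.imwrite("pics/c6.png",np.hstack([cv2.resize(a,(400,400)),cv2.resize(b,(400,400))]))
E
```

```text
29.5 [ 0.14350163  0.24623665 -3.67422749] 59.28463231379287
30.8
32.25 59.22449853451172 [ 0.64197172 -0.00823381  0.14288034] [ 0.64232295 -0.00798766  0.14289876]
```

View pics/c6.png

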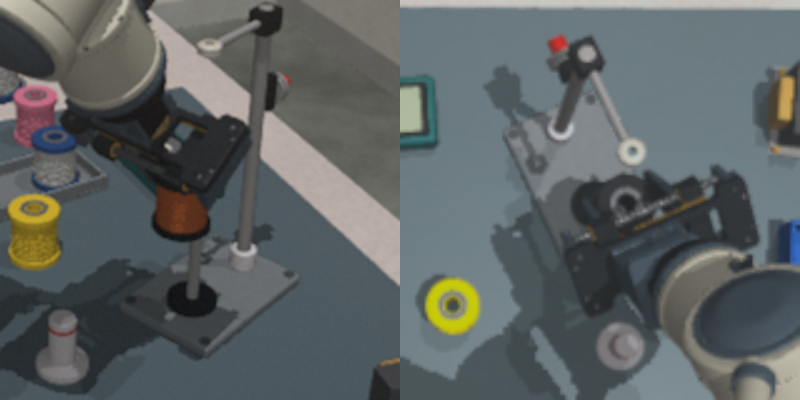

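```bash
python3 - <<'E'
from h import *
from r import *
t=load("top6");s=load("side6")
X=SP-.03*g(PG)
print("exp top centre",proj(t,[*X,.194]),"side bottom flange z.132",proj(s,[*X,.132]),"bottomface",proj(s,[*X,.128]))
print("top meas ray",ray(t,380.8,221.2,.194)[:2]-X)
P=cloud(t);sub=P[200:235,360:402];m=abs(sub[...,2]-.194)<.008;q=sub[m]
print("top plane pts",len(q));A=np.c_[q[:,:2]-X,np.ones(len(q))];print("tilt fit",np.linalg.lstsq(A,q[:,2],rcond=None)[0])
out=[]
for c,(u0,u1,v0,v1) in((s,(345,395,255,305)),(t,(355,405,195,245))):
    f=cv2.resize(c["frame"][v0:v1,u0:u1],None,fx=8,fy=8,interpolation=cv2.INTER_CUBIC)
    f=np.clip(f.astype(int)*2,0,255).astype(np.uint8)
    a=np.linspace(0,2*np.pi,60)
    for z,rad,col in((.194,.03,(0,255,0)),(.194,.0085,(0,255,0)),(.128,.03,(255,255,0))):
        pts=np.array([proj(c,[X[0]+rad*np.cos(k),X[1]+rad*np.sin(k),z]) for k in a]);pts=((pts-[u0,v0]+.5)*8).astype(int)
        cv2.polylines(f,[pts],True,col,1)
    out.append(f)
cv2.imwrite("pics/e6.png",np.hstack(out))
E
```

```text
exp top centre (np.float64(380.2397259083304), np.float64(220.7705473236593)) side bottom flange z.132 (np.float64(368.6623282403794), np.float64(290.61558905300933)) bottomface (np.float64(368.56373620383926), np.float64(292.24627035464204))
top meas ray [-0.00107414 -0.00138573]
top plane pts 363
tilt fit [-0.00736014 -0.00268931  0.19372149]
```

View pics/e6.png

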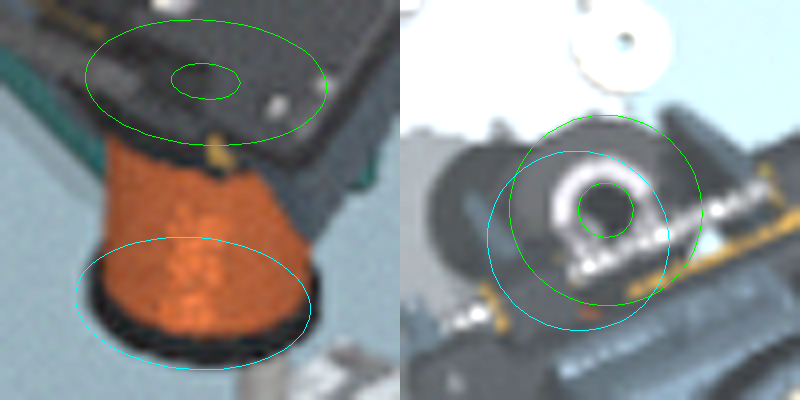

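```bash
python3 - <<'E'
from rig import manip
from r import *
from snap import snap
r=R(PG)
manip.move_straight(T(SP,.19,r),velocity=.06)
f0=manip.get_contact_force();print(manip.get_time(),f0)
ok=True
for z in (.170,.162,.155,.14,.12,.10,.09):
    manip.move_straight(T(SP,z,r),velocity=.05);f=manip.get_contact_force()-f0
    print(z,manip.get_time(),f.round(1))
    if np.linalg.norm(f)>12: print("STOP");ok=False;break
if ok:
  for z in (.087,.0855,.0845,.0838,.083):
    manip.move_straight(T(SP,z,r),velocity=.03);f=manip.get_contact_force()-f0
    print(z,manip.get_time(),f.round(1),manip.get_tool_pos()-T(SP,z,r))
    if f[2]>4: break
snap("7")
E
python3 - <<'E'
import cv2,numpy as np
a=cv2.imread("pics/side7.png")[180:380,280:480];b=cv2.imread("pics/top7.png")[140:300,290:450]
cv2.imwrite("pics/c7.png",np.hstack([cv2.resize(a,(400,400)),cv2.resize(b,(400,400))]))
E
```

```text
32.9 [-0.60057793  0.65336308 -4.98416666]
0.17 33.45 [ 1.  -0.5  0.2]
0.162 33.7583 [ 0.4 -1.4  0.3]
0.155 34.05 [ 1.6 -0.5  1. ]
0.14 34.5 [ 0.8 -1.1  0.4]
0.12 35.05 [ 0.6 -0.4  0.1]
0.1 35.6 [ 0.5 -0.5  0.3]
0.09 35.95 [ 0.7 -0.9  0.1]
0.087 36.2 [ 1.2 -1.5  1.1] [-7.15832894e-06  3.02849211e-05  9.44799569e-05]
0.0855 36.45 [ 0.8 -1.2  0.1] [-2.00579505e-05  7.25978559e-06 -3.06601060e-05]
0.0845 36.7 [ 1.3 -1.3  0.5] [-3.28636237e-05  1.63937307e-05 -7.01050973e-05]
0.0838 36.95 [-2.4 -1.2  8.2] [1.76822426e-04 3.77890809e-05 3.30918413e-04]
```

View pics/c7.png

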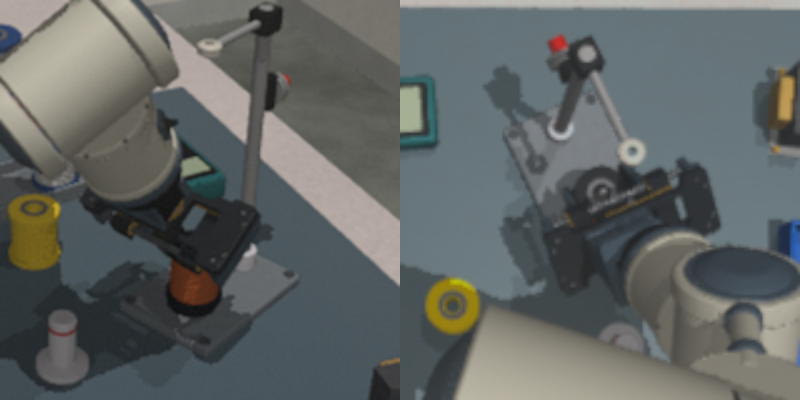

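The spool touched down at the expected height: 8 N at z = 0.0838 against 0.084 planned. Release, back off along the tool axis and check.

```bash
python3 - <<'E'
from rig import manip
from r import *
from snap import snap
r=R(PG)
manip.gripper_to(1.0);manip.move_straight(T(SP,.084,r,.13),velocity=.15)
manip.move_to(T(CAP,.047,r,.12),r)
snap("8");print(manip.get_time())
from h import *
t=load("top8");P=cloud(t);e,z,x=fitc(P,370,217,18,.08,.097,t);print("copper",x,z,e[1])
e,z,x=fitc(P,379,278,9,.055,.072,t);print("cap",x,z,e[1])
E
python3 - <<'E'
import cv2,numpy as np
a=cv2.imread("pics/side8.png")[180:400,250:450];b=cv2.imread("pics/top8.png")[140:340,290:490]
cv2.imwrite("pics/c8.png",np.hstack([cv2.resize(a,(400,440)),cv2.resize(b,(400,440))]))
E
```

```text
39.5917
copper [ 0.63799432 -0.00745916  0.08805532] 0.08805531528344224 (21.490861892700195, 21.665437698364258)
cap [ 0.47345921 -0.03720349  0.06413414] 0.06413414398059669 (10.036985397338867, 10.087064743041992)
```

View pics/c8.png

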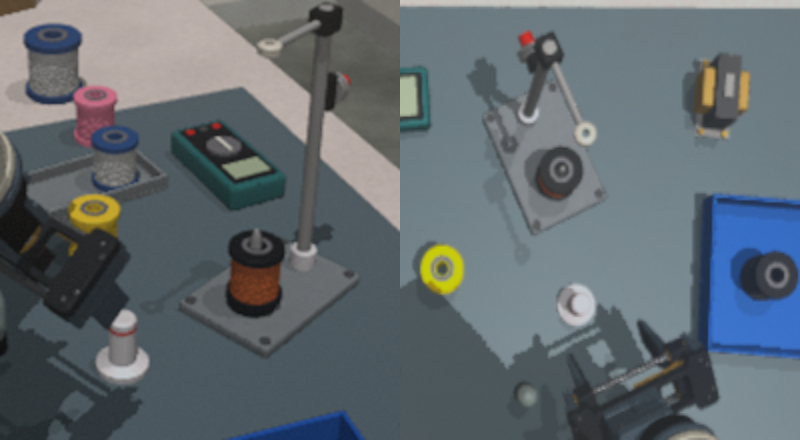

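The copper spool is fully seated, upright, with its top at 88 mm. The cap is still where it was, in front of the fingers. Now the cap.

```bash
python3 - <<'E'
from rig import manip
from r import *
from snap import snap
r=R(PG)
manip.move_straight(T(CAP,.047,r),velocity=.1);print(manip.get_time(),manip.get_contact_force())
manip.gripper_to(0.0,30);print("open mm",manip.get_opening()*91,manip.get_contact_force())
manip.move_straight(T(CAP,.06,r),velocity=.06);manip.move_straight(T(CAP,.175,r),velocity=.12)
manip.move_straight(T(SP-.05*g(PG),.175,r),velocity=.12)
print(manip.get_time(),manip.get_contact_force(),manip.get_opening()*91)
snap("9")
E
python3 - <<'E'
from h import *
from r import *
X=SP-.05*g(PG);out=[]
for n,(u0,u1,v0,v1) in(("side9",(320,420,220,320)),("top9",(330,430,170,270))):
    c=load(n);f=cv2.resize(c["frame"][v0:v1,u0:u1],None,fx=4,fy=4,interpolation=cv2.INTER_CUBIC)
    a=np.linspace(0,2*np.pi,60)
    for z,rad,col in((.192,.014,(0,255,0)),(.138,.027,(0,255,0)),(.128,.027,(255,255,0))):
        pts=np.array([proj(c,[X[0]+rad*np.cos(k),X[1]+rad*np.sin(k),z]) for k in a]);pts=((pts-[u0,v0]+.5)*4).astype(int)
        cv2.polylines(f,[pts],True,col,1)
    out.append(f)
cv2.imwrite("pics/e9.png",np.hstack(out))
E
```

```text
40.9417 [-0.50706374 -0.49119039 -0.06575038]
open mm 27.412055554704953 [-0.21966561  0.30210253 -0.32825661]
44.55 [-0.93673368 -0.68845211 -0.58737108] 27.326712702814394
```

View pics/e9.png

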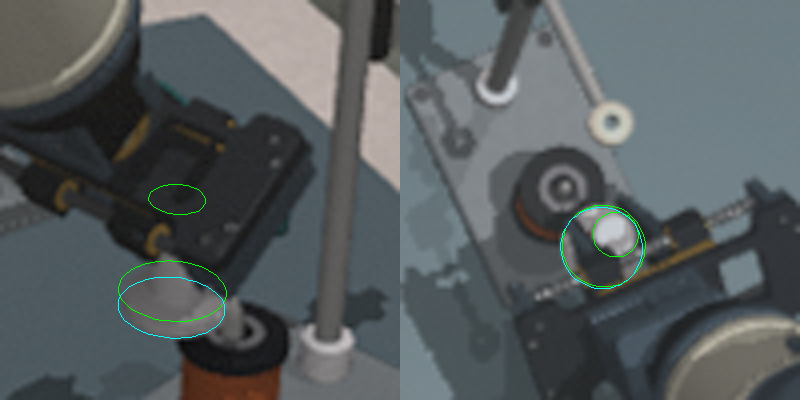

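The cap sits where predicted in both views: its foot fits the ellipse in the side view, and its top is within about 1 px in the top view. Lower it with the force monitored.

```bash
python3 - <<'E'
from rig import manip
from r import *
from snap import snap
r=R(PG)
manip.move_straight(T(SP,.175,r),velocity=.07)
f0=manip.get_contact_force();ok=True
for z in (.165,.157,.150,.145,.140,.1375,.1365,.1355,.1348,.1341,.1335):
    manip.move_straight(T(SP,z,r),velocity=.04);f=manip.get_contact_force()-f0
    print(z,round(manip.get_time(),2),f.round(1))
    if np.linalg.norm(f)>5: print("stop");break
snap("10",cams=("side",))
E
python3 - <<'E'
import cv2
a=cv2.imread("pics/side10.png")[180:380,280:480];cv2.imwrite("pics/c10.png",cv2.resize(a,(600,600)))
E
```

```text
0.165 45.92 [-0.4  0.6  0.1]
0.157 46.27 [-0.8  0.4 -0.2]
0.15 46.59 [-0.6  0.6 -0.2]
0.145 46.87 [-0.1 -0.1  0.9]
0.14 47.14 [-1.8 -0.2  0. ]
0.1375 47.39 [-0.5  1.2 -0.7]
0.1365 47.64 [-0.4  0.4  0.3]
0.1355 47.89 [-0.6 -0.2  0.1]
0.1348 48.14 [0.1 1.4 3.5]
0.1341 48.39 [-5.2  0.7 15. ]
stop
```

View pics/c10.png

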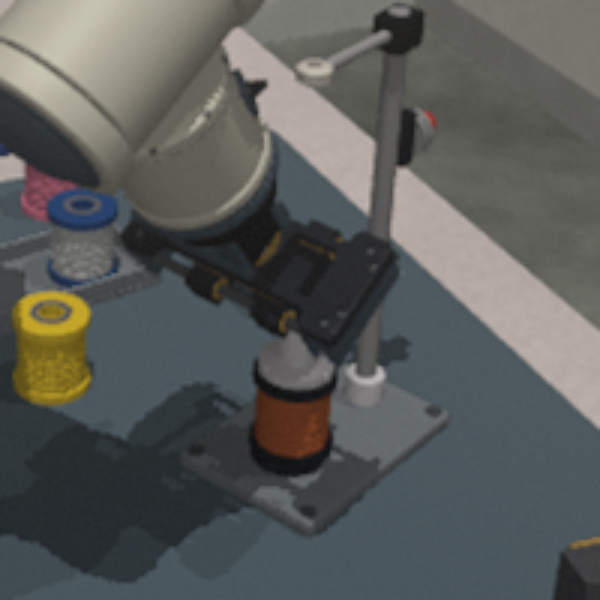

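The cap's foot is on the top flange (about (295,365)), and contact came at the planned height. Release, back off and check.

```bash
python3 - <<'E'
from rig import manip
from r import *
from snap import snap
from h import *
r=R(PG)
manip.gripper_to(1.0);manip.move_straight(T(SP,.135,r,.14),velocity=.15)
manip.move_to(T((.40,-.03),.27,r),r);manip.sleep(.3)
snap("11");print(manip.get_time(),manip.get_contact_force())
t=load("top11");P=cloud(t);e,z,x=fitc(P,374,212,14,.14,.165,t);print("cap top",x,z)
e,z,x=fitc(P,369,217,18,.08,.105,t);print("copper/foot",x,z,e[1])
for nm,a in(("green",(270,295)),("tinned",(262,233))):
    try: e,z,x=fitc(P,*a,16,.06,.08,t);print(nm,x)
    except Exception as ex: print(nm,ex)
E
python3 - <<'E'
import cv2,numpy as np
a=cv2.imread("pics/side11.png")[160:480,190:510];b=cv2.imread("pics/top11.png")[140:340,230:520]
cv2.imwrite("pics/c11.png",np.hstack([cv2.resize(a,(400,400)),cv2.resize(b,(400,400))]))
E
```

```text
51.7 [-0.57072268  0.15607024 -0.10612912]
cap top [ 0.63745544 -0.00735679  0.15086405] 0.15086404822111044
copper/foot [ 0.63658753 -0.00657231  0.0960642 ] 0.09606420415456252 (21.41851043701172, 21.694543838500977)
green [0.42572676 0.26375861 0.07117257]
tinned [0.59575293 0.29019501 0.07065084]
```

View pics/c11.png

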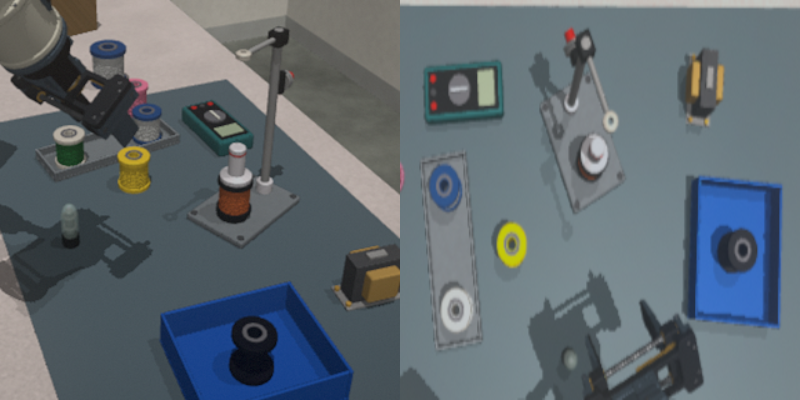

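```bash
python3 - <<'E'
from rig import manip
manip.close_job();print(manip.get_time())
E
```

```text
the job is handed in; nothing more can be done
the job is handed in; nothing more can be done
```

The job is done and handed in at about 52 s of the 72 s allowed. The empty spool is in the blue bin, the copper spool is on the spindle, and the cap is on top of it. The hand-in gave no verdict.

**What went wrong:** the first try at the empty spool closed on nothing. The camera images showed the real fingertips about 39 mm behind the reported TCP. I corrected for that, and every later grasp held: 59.6 mm on the spool flanges and 27.4 mm on the cap.

**Last checks:**
- **Empty spool:** it stands upright near the middle of the bin, checked by eye in both views.
- **Copper spool:** its top was at 88 mm, as expected for fully seated, and it touched down within 0.2 mm of the planned height.
- **Cap:** its top read 151 mm against 152 mm expected, and it stands upright on the spindle axis to within about 2 mm. Contact was about 15 N when I stopped pressing.
- **Bystanders:** the green and tinned spools moved less than 1 mm. The meter, transformer and valve look unmoved, but I judged those by eye only. The arm stayed clear of the wire guide in every picture I viewed.
- **Camera disagreement:** the two cameras differed by 2 to 3 mm in x, so I used the average. The fits were still within the play in the bores.

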